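Stock the shelf bin: tall filters behind, short one in front

TASK

Stock the cardboard shelf bin with the three filters from the plywood board, all standing upright on their steel ring: first the two tall ones, one in each of the two bays along the high back wall, and only then the short one in the low front compartment. Set each down gently without dropping or tipping it, do not reach over the short one to the back row once it is in, and leave the carton, the jar and the steel hub where they are.

Things in the scene. Friction and masses are not known exactly. Their poses are not given: they have to be found in the camera images.
- tall_a: Spin-on engine filter: white painted steel can, 58 mm across, on a steel crimp ring at its foot 62 mm across and 8 mm high, with a paper label band and a small hex nut (22 mm across, 7 mm high) on its closed top. Tall one: can 165 mm high, 172 mm with the nut, 0.35 to 0.65 kg. Stands on the board. Origin: centre of its underside; z points up its axis.
- tall_b: Spin-on engine filter: white painted steel can, 58 mm across, on a steel crimp ring at its foot 62 mm across and 8 mm high, with a paper label band and a small hex nut (22 mm across, 7 mm high) on its closed top. The other tall one, same as tall_a. Origin: centre of its underside; z points up its axis.
- short: Spin-on engine filter: white painted steel can, 58 mm across, on a steel crimp ring at its foot 62 mm across and 8 mm high, with a paper label band and a small hex nut (22 mm across, 7 mm high) on its closed top. Short one: can 75 mm high, 82 mm with the nut, 0.2 to 0.38 kg. Stands on the board. Origin: centre of its underside; z points up its axis.
- bin: Open cardboard shelf bin fixed to the table, 235 mm deep (x) by 250 wide (y), walls and floor 5 mm thick. +x points to its high back wall, roughly away from the robot, +y left. Back wall 90 mm high, sides 70 along the back half, 40 along the front half, front lip 30. A 25 mm high strip at x = 0 parts front from back row. Heights above the table. Origin: centre of its underside, on the table.
- bay_left (a point): Centre of the floor of the left back bay (bin frame: 57 mm back, 60 mm left, 5 mm up), 110 x 117 mm inside; a 55 mm high wall along the bin's middle (its y = 0) parts it from the right bay. Axes as the bin's.
- bay_right (a point): Centre of the floor of the right back bay (bin frame: 57 mm back, 60 mm right, 5 mm up), 110 x 117 mm inside; axes as the bin's.
- front_row (a point): Centre of the floor of the front compartment (bin frame: 57 mm forward, 5 mm up), 110 x 240 mm inside; axes as the bin's.
- board: Plywood board 240 x 240 x 6 mm, fixed flat on the table to the left or right of the bin; the three filters stand on it, at least 120 mm apart between axes. Origin: centre of its underside, on the table.
- carton: Taped cardboard carton 80 x 100 x 60 mm high, loose on the table beyond the bin. Origin: centre of its underside. A bystander: leave it where it is.
- jar: Clear jar with a steel cap, 60 mm across, 75 mm high, loose on the table. Origin: centre of its underside. A bystander: leave it where it is.
- hub: Dark steel flanged hub, flange 90 mm across and 12 mm high, neck 48 mm across, 45 mm high in all, loose on the table. Origin: centre of its underside. A bystander: leave it where it is.

How it is judged:
By the outcome, as a careful person would: the job done as asked, in the order asked, and still so for the second after the job is handed in, with the robot touching nothing.
It also fails if it takes over 69 s, if anything falls off the work surface, if the arm or the gripper's body presses on something with over 40 N, if the wrist force passes 120 N, or if a joint passes its speed limit or range.

ROBOT

A 7-joint arm with a two-finger parallel gripper is mounted at the origin on the work surface. World frame = base frame: x ahead of the robot, y to its left, z up, the work surface at z = 0. Lengths are in m, angles in rad, forces in N, time in s.
With the tool pointing down it reaches from about 0.425 to 0.925 m from the base axis. Payload 6.8 kg.
Tool frame: the origin (TCP) lies midway between the tips of the shut fingers; the grasp point (between the pads) lies 19 mm behind it; x points along the fingers, y is the direction in which the jaws open and shut, and the axes are right-handed (so a half turn about x gives the same grasp; the last joint's range is limited). The gripper opens to 85 mm and grips with 20 to 120 N. Pads are 22 mm wide; open, the fingers measure 114 mm over their backs; the gripper's body (76 mm by 85 mm) begins 54 mm behind the grasp point. The pads swing forward as they close: fully open they stand 13 mm farther back than shut.
Start: joints at [1.213, 0.477, 0.022, 1.555, -0.011, 1.109, -0.083], TCP at [0.167, -0.654, 0.231] pointing down, gripper open.
Joint ranges: [-2.96, 2.96], [-0.34, 2.1], [-1.41, 1.46], [0.24, 2.44], [-1.37, 4.51], [0.17, 1.92], [-2.96, 2.96]. Speed limits (rad/s): [2.39, 2.39, 3.14, 3.14, 3.14, 3.14, 3.14].

INTERFACE

Orientations are given as a rotation vector (axis times angle).
In Python, from bench import r, viewer, nets gives the robot as it stands.
- The arm moves only by the shell command python3 -m pendant 'ROWS' [FORCE]. ROWS is JSON, one flat list of numbers, 5 for each row, row after row: the finger opening in mm, from 0 to 85.4, then the shift along the tool's x, y, z in mm, then the turn about the tool's x in rad. A call has 1 to 20 rows; each row shifts and turns the commanded pose from where the row before left it, along the tool's axes as they then stand; what a row does not reach is not made up. A row lasts 1/8 s, in which the tool goes at most 62.5 mm and 10.7 degrees, less where a joint would pass 70% of its speed; a pose out of reach is approached as far as the arm can. A call with a gripper value outside its range is refused whole. The fingers move at their own pace and stop on an object; FORCE is the grip in N (left out, the last holds). Time passes only in rows, so rows that do not move let the fingers close. It gives the time, the measured TCP pose, the force and the opening at its end, in the units of the state.
- r.get_obs(): the state, without advancing time (a new reading comes with each control period).
- viewer.grab_frame(name): name is "side" or "top" or "wrist"; returns (picture, depth): 384x512x3 uint8, red, green, blue; 384x512 float32, m along the optical axis (not along the pixel's ray), 0 where there is no reading.
- viewer.calibration(name): a dict with "mtx" (3x3 intrinsics, pixels), "world_to_cam" (4x4, takes a point from world to camera coordinates). Camera axes: x right, y up, looking along -z (the intrinsics and any distortion apply to the point x, -y, -z); pixel columns grow to the right and rows downward; lengths in m; the calibration is good to about 2 mm. The wrist camera is an equidistant fisheye: a pixel r from the principal point sees the ray r / f radians off the axis. A picture is of the moment at which its call begins: read the wrist's pose just before it. calibration takes no time and is no camera call; for the wrist camera it gives the pose at the moment of the call.
- r.hand_in(): hands the job in, once; it reports no verdict.
Trained networks look in the newest picture that a camera, given by its name, has taken for a name from the list of things; names that differ only in an ending like _2 or _b are one class to them, and where a whole thing is asked for, a point or a joint stands for the part that bears it (a point fixed in the world has none). Each returns a list of dicts, best first, with "score" (0 to 1); they miss things now and then, are a little off and sometimes report something else, mostly with a low value. They report only what shows in the picture. A call takes as long as a camera call.
- nets.look_for(name, camera): "location" ([x, y, z] in m, in world coordinates, good to about 4 mm: the middle of the surface that is visible of it).
- nets.silhouettes(name, camera): "mask" (384x512 bool, what is visible of it).
The state is a dict: "clock": time; "joints": joint angles; "qvel": joint speeds; "tau": joint torques, N m; "tcp_pos": TCP position; "orientation": TCP orientation; "contact_force": force on the tool from outside, world axes, zero at the start; "moment": the same for the moment, N m; "grip_width": finger opening in m.
Only numpy, scipy, OpenCV 4.12 (cv2) and the standard library are available. Lean on these libraries where they do the work, as an engineer would, in place of code of your own. Each camera call takes 0.05 s, during which the arm holds its last target. There are 200 camera calls.

## Working session

There is one attempt and no reset: what is moved stays moved. The work goes in short steps, Python scripts to look and compute and a shell command to move; the robot and the scene stay as the last step left them, time stands still between calls to the robot, and variables do not carry over. Pictures are saved under pics/ and viewed, about 8 in all and at most 12, crops included, and the job is handed in when it is done.

```bash
mkdir -p pics; ls; python3 - <<'E'
from bench import r, viewer, nets
import cv2, numpy as np
o=r.get_obs(); print({k:np.round(v,3) for k,v in o.items()})
ims=[]
for c in ("top","side"):
    p,d=viewer.grab_frame(c); ims.append(p); np.savez(f"pics/{c}0.npz",p=p,d=d)
    for n in ("tall_a","short","bin","board","carton","jar","hub"):
        for e in nets.look_for(n,c)[:4]: print(c,n,np.round(e["location"],3),round(e["score"],2))
    cv2.imwrite(f"pics/{c}0.png",p[:,:,::-1])
E
```

```text
pics
{'clock': np.float64(0.0), 'joints': array([ 1.213,  0.478,  0.022,  1.556, -0.012,  1.109, -0.083]), 'qvel': array([ 0.   ,  0.002, -0.001,  0.001,  0.   , -0.001,  0.001]), 'tau': array([-1.0000e-03, -5.9645e+01,  1.6080e+00, -2.8120e+01,  1.2000e-02,
        1.0000e-02, -0.0000e+00]), 'tcp_pos': array([ 0.167, -0.653,  0.23 ]), 'orientation': array([ 2.089,  0.264, -2.09 ]), 'contact_force': array([-0.079, -0.414, -0.909]), 'moment': array([-0.03 ,  0.02 ,  0.005]), 'grip_width': np.float64(0.086)}
top tall_a [ 0.427 -0.266  0.166] 0.94
top tall_a [ 0.425 -0.123  0.172] 0.71
top short [ 0.562 -0.21   0.081] 0.87
top short [ 0.776 -0.008  0.062] 0.29
top bin [0.542 0.197 0.002] 0.95
top bin [ 0.505 -0.205  0.003] 0.64
top board [ 0.504 -0.2    0.007] 0.55
top carton [ 0.772 -0.009  0.06 ] 0.81
top jar [ 0.779 -0.176  0.078] 0.96
top hub [0.772 0.161 0.012] 0.91
side tall_a [ 0.416 -0.301  0.119] 0.95
side tall_a [ 0.414 -0.151  0.113] 0.86
side short [ 0.555 -0.233  0.065] 0.82
side bin [0.547 0.179 0.021] 0.8
side board [ 0.492 -0.254  0.003] 0.93
side carton [ 0.766 -0.041  0.054] 0.89
side jar [ 0.778 -0.187  0.053] 0.84
side hub [0.77  0.152 0.018] 0.63
```

View pics/top0.png

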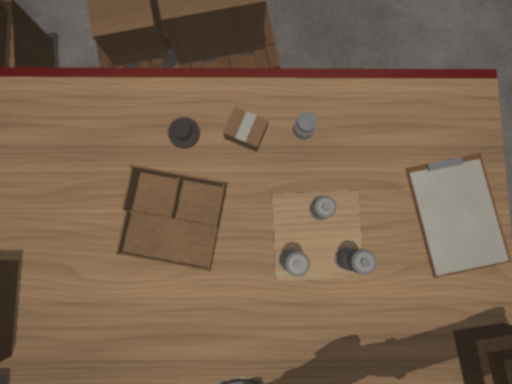

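View pics/side0.png

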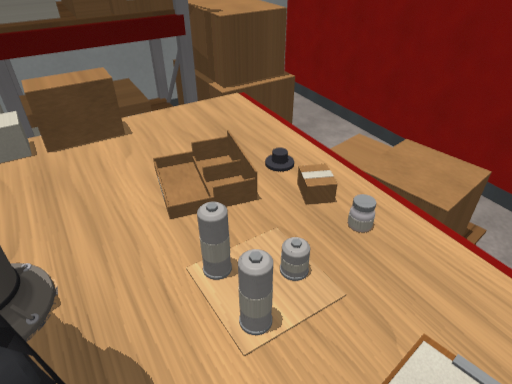

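The pictures show the bin at about (172,218) in the top view, with its back wall on the upper side and turned slightly. The board is at (317,237), with talls at (296,263) and (362,262) and the short one at (323,207). The bystanders are in a row beyond. Next I'll fit exact poses from the depth.

```bash
cat > h.py <<'E'
from bench import r, viewer, nets
import numpy as np, cv2
from scipy.optimize import least_squares
from scipy.spatial.transform import Rotation as R
def cloud(d,cal):
    K=cal["mtx"]; T=np.linalg.inv(cal["world_to_cam"])
    v,u=np.nonzero(d>0); z=d[v,u]
    P=np.c_[(u-K[0,2])/K[0,0]*z,-(v-K[1,2])/K[1,1]*z,-z,np.ones(len(z))]
    return (P@T.T)[:,:3]
def cyl(P,c,z0,z1,rad=.029):
    Q=P[(np.hypot(*(P[:,:2]-c).T)<.055)&(P[:,2]>z0)&(P[:,2]<z1)]
    s=least_squares(lambda p:np.hypot(*(Q[:,:2]-p).T)-rad,c,loss="soft_l1",f_scale=.002)
    return s.x,len(Q),np.median(abs(s.fun))
# wall segments in bin frame: x0,y0,x1,y1,height (centre lines)
W=np.array([[.115,-.1225,.115,.1225,.09],[-.115,-.1225,-.115,.1225,.03],[0,.1225,.1175,.1225,.07],[0,-.1225,.1175,-.1225,.07],
 [-.1175,.1225,0,.1225,.04],[-.1175,-.1225,0,-.1225,.04],[0,-.12,0,.12,.025],[0,0,.1175,0,.055]])
def bindist(P,p):
    c,s=np.cos(p[2]),np.sin(p[2]); q=(P[:,:2]-p[:2])@np.array([[c,-s],[s,c]])
    D=[]
    for w in W:
        a,b=w[:2],w[2:4]; t=np.clip((q-a)@(b-a)/((b-a)@(b-a)),0,1)
        e=np.maximum(np.hypot(*(q-a-t[:,None]*(b-a)).T)-.0025,0)
        D.append(np.hypot(e,np.maximum(P[:,2]-w[4],0)))
    return np.min(D,0)
def state():
    o=r.get_obs(); M=R.from_rotvec(o["orientation"]).as_matrix()
    return o,M
E
python3 - <<'E'
from h import *
C={c:cloud(np.load(f"pics/{c}0.npz")["d"],viewer.calibration(c)) for c in("top","side")}
for n,c,z1 in(("A",(.42,-.27),.16),("B",(.42,-.125),.16),("S",(.558,-.212),.07)):
    for cam,P in list(C.items())+[("both",np.vstack(list(C.values())))]:
        x,k,e=cyl(P,np.array(c),.02,z1); print(n,cam,x.round(4),k,e.round(4))
        Q=P[np.hypot(*(P[:,:2]-x).T)<.01]; print("   nut",Q[:,:].mean(0).round(4),len(Q))
for cam,P in list(C.items())+[("both",np.vstack(list(C.values())))]:
    Q=P[(np.hypot(*(P[:,:2]-(.542,.197)).T)<.19)&(P[:,2]>.012)&(P[:,2]<.1)&(P[:,1]>.03)&(P[:,0]<.69)]
    b=min((least_squares(lambda p:bindist(Q,p),[.545,.195,y],loss="soft_l1",f_scale=.003) for y in(-.15,0,.15)),key=lambda s:s.cost)
    x=b.x;print("bin",cam,x.round(4),len(Q),np.median(b.fun).round(4),np.percentile(b.fun,90).round(4))
c,s=np.cos(x[2]),np.sin(x[2])
for n,q in(("L",(.057,.06)),("R",(.057,-.06)),("F",(-.057,0))): print(n,np.round(x[:2]+np.array([[c,-s],[s,c]])@q,4))
o,M=state(); print(M.round(3),o["clock"])
E
```

```text
A top [ 0.4286 -0.2835] 328 0.0003
   nut [ 0.4286 -0.283   0.1768] 64
A side [ 0.4302 -0.284 ] 1729 0.0004
   nut [ 0.4295 -0.2854  0.178 ] 109
A both [ 0.43   -0.2839] 2057 0.0005
   nut [ 0.4295 -0.2846  0.1775] 170
B top [ 0.4239 -0.1305] 119 0.0003
   nut [ 0.4242 -0.1301  0.1767] 61
B side [ 0.4255 -0.131 ] 1485 0.0005
   nut [ 0.4249 -0.1334  0.178 ] 72
B both [ 0.4254 -0.131 ] 1604 0.0005
   nut [ 0.4252 -0.132   0.1773] 135
S top [ 0.5631 -0.2165] 76 0.0003
   nut [ 0.5631 -0.216   0.086 ] 50
S side [ 0.5648 -0.2172] 469 0.0006
   nut [ 0.5642 -0.2186  0.0882] 61
S both [ 0.5645 -0.217 ] 545 0.0006
   nut [ 0.5637 -0.2176  0.0871] 115
bin top [ 0.5332  0.187  -0.1779] 2062 0.0 0.0007
bin side [ 0.5343  0.1851 -0.1795] 3616 0.0 0.0013
bin both [ 0.5332  0.1857 -0.1791] 5678 0.0 0.0013
L [0.6    0.2345]
R [0.5786 0.1165]
F [0.4772 0.1958]
[[ 0.     0.247 -0.969]
 [-0.    -0.969 -0.247]
 [-1.     0.     0.   ]] 0.8
```

```bash
cat > to.py <<'E'
import sys
from h import *
o,M=state(); t=np.array([float(a) for a in sys.argv[1:4]])
print("need mm in tool x,y,z:",(M.T@(t-o["tcp_pos"])*1e3).round(1),"tcp",o["tcp_pos"].round(4),"t",round(o["clock"],2),"F",o["contact_force"].round(1),"grip",round(o["grip_width"],4),"q",o["joints"].round(2))
E
python3 -m pendant '[85,0,-37,-32,0, 85,0,-37,-32,0, 85,0,-37,-32,0, 85,0,-37,-32,0, 85,0,-37,-32,0, 85,0,-37,-32,0, 85,0,-37,-32,0, 85,0,-37,-32,0, 85,0,-37,-32,0, 85,0,-37,-32,0, 85,0,-37,-32,0, 85,0,-37,-30,0, 85,0,0,0,0, 85,0,0,0,0]' 40; python3 to.py .425 -.131 .124
```

```text
clock: 2.55
tcp_pos: [0.427, -0.1299, 0.2313]
orientation: [2.088, 0.262, -2.089]
contact_force: [-0.1, -1.0, -0.2]
grip_width: 0.085
need mm in tool x,y,z: [107.3   0.5   2.2] tcp [ 0.427  -0.1299  0.2313] t 2.55 F [-0.1 -1.  -0.2] grip 0.085 q [ 0.49  0.12 -0.36  2.06  0.05  0.97 -1.22]
```

```bash

python3 -m pendant '[85,35,0,2,0, 85,35,0.5,0,0, 85,25,0,0,0, 85,15,0,0,0, 85,5,0,0,0, 85,0,0,0,0]' 60; python3 to.py .425 -.131 .116
```

```text
clock: 3.3
tcp_pos: [0.4257, -0.1308, 0.1166]
orientation: [2.089, 0.261, -2.088]
contact_force: [0.4, -0.3, -0.2]
grip_width: 0.0851
need mm in tool x,y,z: [0.6 0.  0.7] tcp [ 0.4257 -0.1308  0.1166] t 3.3 F [ 0.4 -0.3 -0.2] grip 0.0851 q [ 0.46  0.29 -0.34  2.17  0.15  0.7  -1.31]
```

```bash

python3 -m pendant '[50,0,0,0,0, 50,0,0,0,0, 50,0,0,0,0, 50,0,0,0,0, 50,0,0,0,0, 50,0,0,0,0]' 60; python3 to.py .425 -.131 .116
```

```text
clock: 4.05
tcp_pos: [0.4262, -0.1307, 0.1174]
orientation: [2.09, 0.261, -2.086]
contact_force: [0.0, 0.0, 6.5]
grip_width: 0.0564
need mm in tool x,y,z: [1.4 0.  1.3] tcp [ 0.4262 -0.1307  0.1174] t 4.05 F [0.  0.  6.5] grip 0.0564 q [ 0.46  0.28 -0.34  2.17  0.15  0.7  -1.31]
```

```bash

python3 -m pendant '[50,-10,0,0,0, 50,-30,0,0,0, 50,-40,0,0,0, 50,-40,0,0,0, 50,-10,0,0,0, 50,0,0,0,0]'; python3 to.py .6 .2345 .25
```

```text
clock: 4.8
tcp_pos: [0.4251, -0.1304, 0.2461]
orientation: [2.088, 0.262, -2.088]
contact_force: [-0.8, -0.1, -4.7]
grip_width: 0.0565
need mm in tool x,y,z: [  -4.  -310.3 -259.6] tcp [ 0.4251 -0.1304  0.2461] t 4.8 F [-0.8 -0.1 -4.7] grip 0.0565 q [ 0.5   0.1  -0.37  2.04  0.04  1.01 -1.21]
```

```bash

python3 -m pendant '[50,-4,-10,-8,0, 50,0,-20,-17,0, 50,0,-30,-25,0, 50,0,-30,-25,0, 50,0,-30,-25,0, 50,0,-30,-25,0, 50,0,-30,-25,0, 50,0,-30,-25,0, 50,0,-30,-25,0, 50,0,-30,-25,0, 50,0,-20,-17,0, 50,0,-14,-12,0, 50,0,-6,-5,0, 50,0,0,0,0, 50,0,0,0,0]'; python3 to.py .6 .2345 .1164
python3 - <<'E'
from h import *
p,d=viewer.grab_frame("side"); q,d2=viewer.grab_frame("top")
cv2.imwrite("pics/m1.png",np.hstack([p[60:330,60:420],q[100:370,60:420]])[:,:,::-1])
E
```

```text
clock: 6.68
tcp_pos: [0.5997, 0.2327, 0.2502]
orientation: [2.088, 0.26, -2.089]
contact_force: [0.3, 0.3, -3.7]
grip_width: 0.0565
need mm in tool x,y,z: [133.8  -1.8  -0.8] tcp [0.5997 0.2327 0.2502] t 6.67 F [ 0.3  0.3 -3.7] grip 0.0565 q [-0.09  0.46 -0.53  1.59  0.25  1.16 -1.99]
```

View pics/m1.png

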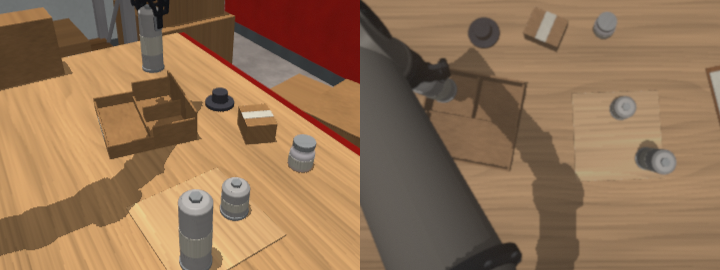

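The filter hangs upright over the left bay. Next I'll lower it.

```bash

python3 -m pendant '[50,15,-1,-1,0, 50,30,-1,0,0, 50,35,0,0,0, 50,25,0,0,0, 50,13,0,0,0, 50,6,0,0,0, 50,2,0,0,0, 50,0,0,0,0, 50,0,0,0,0]'; python3 to.py .6 .2345 .1164
```

```text
clock: 7.9
tcp_pos: [0.6007, 0.2364, 0.1251]
orientation: [2.09, 0.262, -2.087]
contact_force: [0.8, 0.0, -4.4]
grip_width: 0.057
need mm in tool x,y,z: [8.7 1.7 1.2] tcp [0.6007 0.2364 0.1251] t 7.9 F [ 0.8  0.  -4.4] grip 0.057 q [-0.12  0.59 -0.49  1.7   0.33  0.94 -2.06]
```

```bash

python3 -m pendant '[50,2,1,1,0, 50,2,0,0,0, 50,1.5,0,0,0, 50,1,0,0,0, 50,0,0,0,0, 50,0,0,0,0]'; python3 to.py .6 .2345 .1164
```

```text
clock: 8.65
tcp_pos: [0.5996, 0.235, 0.1178]
orientation: [2.089, 0.262, -2.088]
contact_force: [-0.2, -0.4, -4.4]
grip_width: 0.0566
need mm in tool x,y,z: [ 1.4  0.6 -0.3] tcp [0.5996 0.235  0.1178] t 8.65 F [-0.2 -0.4 -4.4] grip 0.0566 q [-0.12  0.59 -0.49  1.7   0.33  0.93 -2.06]
```

```bash

python3 -m pendant '[50,0.5,0,0,0, 50,0.5,0,0,0, 50,0.5,0,0,0, 50,0,0,0,0]'; python3 to.py .6 .2345 .1164
```

```text
clock: 9.15
tcp_pos: [0.5996, 0.235, 0.1165]
orientation: [2.089, 0.262, -2.088]
contact_force: [-0.7, -1.1, -2.0]
grip_width: 0.0565
need mm in tool x,y,z: [ 0.1  0.5 -0.3] tcp [0.5996 0.235  0.1165] t 9.15 F [-0.7 -1.1 -2. ] grip 0.0565 q [-0.12  0.59 -0.49  1.7   0.33  0.93 -2.06]
```

```bash

python3 -m pendant '[50,0.5,0,0,0, 50,0.3,0,0,0, 50,0,0,0,0]'; python3 to.py .6 .2345 .1164
```

```text
clock: 9.52
tcp_pos: [0.5998, 0.2351, 0.1165]
orientation: [2.089, 0.262, -2.088]
contact_force: [-3.5, -1.7, 5.5]
grip_width: 0.0568
need mm in tool x,y,z: [ 0.1  0.6 -0. ] tcp [0.5998 0.2351 0.1165] t 9.53 F [-3.5 -1.7  5.5] grip 0.0568 q [-0.12  0.59 -0.49  1.7   0.33  0.93 -2.06]
```

Seated. Open slowly, then lift straight up.

```bash

python3 -m pendant '[60,0,0,0,0, 66,0,0,0,0, 72,0,0,0,0, 80,0,0,0,0, 85,0,0,0,0, 85,0,0,0,0, 85,-10,0,0,0, 85,-35,0,0,0, 85,-45,0,0,0, 85,-40,0,0,0, 85,-5,0,0,0, 85,0,0,0,0]'; python3 to.py .4295 -.284 .25
```

```text
clock: 11.02
tcp_pos: [0.5995, 0.2349, 0.2507]
orientation: [2.089, 0.262, -2.088]
contact_force: [0.8, 0.3, -0.7]
grip_width: 0.0851
need mm in tool x,y,z: [  0.7 460.8 292.9] tcp [0.5995 0.2349 0.2507] t 11.03 F [ 0.8  0.3 -0.7] grip 0.0851 q [-0.09  0.46 -0.53  1.58  0.25  1.16 -1.99]
```

```bash

python3 -m pendant '[85,0,15,10,0, 85,0,32,20,0, 85,0,40,25,0, 85,0,40,25,0, 85,0,40,25,0, 85,0,40,25,0, 85,0,40,25,0, 85,0,40,25,0, 85,0,40,25,0, 85,0,40,25,0, 85,0,40,25,0, 85,0,32,23,0, 85,0,15,11,0, 85,0,7,4,0, 85,0,0,0,0, 85,0,0,0,0]'
python3 - <<'E'
from h import *
C=[];I=[]
for c in("side","top"):
    p,d=viewer.grab_frame(c); I.append(p); C.append(cloud(d,viewer.calibration(c)))
P=np.vstack(C)
print("L",cyl(P,np.array([.6,.2345]),.1,.158)); print("A",cyl(P,np.array([.43,-.284]),.02,.15))
Q=P[np.hypot(*(P[:,:2]-(.6,.235)).T)<.009]; print(Q[:,2].max())
cv2.imwrite("pics/m2.png",np.hstack([I[0][60:330,60:420],I[1][100:370,60:420]])[:,:,::-1])
E
python3 to.py .4295 -.284 .116
```

```text
clock: 13.02
tcp_pos: [0.4298, -0.2831, 0.2503]
orientation: [2.088, 0.264, -2.088]
contact_force: [0.1, 0.7, 0.2]
grip_width: 0.085
L (array([0.59911012, 0.23529873]), 468, np.float64(0.0008891808870125865))
A (array([ 0.42991165, -0.28391276]), 1868, np.float64(0.000470633285840856))
0.18036566543620453
need mm in tool x,y,z: [134.4   0.8   0.7] tcp [ 0.43   -0.2831  0.2505] t 13.12 F [-0.4  0.8 -0.5] grip 0.0853 q [ 0.73  0.21 -0.31  1.89  0.07  1.05 -0.93]
```

View pics/m2.png

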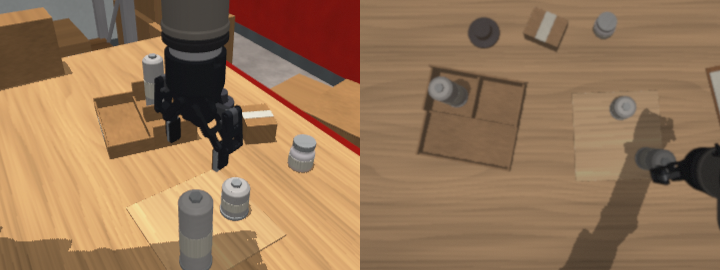

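The first tall filter stands upright in the left bay, at (443,90) in the top half of the picture. The gripper is now above the second.

```bash

python3 -m pendant '[85,20,1,1,0, 85,35,0,0,0, 85,35,0,0,0, 85,25,0,0,0, 85,14,0,0,0, 85,5,0,0,0, 85,0,0,0,0]'; python3 to.py .43 -.284 .116
```

```text
clock: 14.0
tcp_pos: [0.4293, -0.2854, 0.1169]
orientation: [2.089, 0.262, -2.088]
contact_force: [-0.1, -0.0, 0.7]
grip_width: 0.0853
need mm in tool x,y,z: [ 0.9 -1.2 -1. ] tcp [ 0.4293 -0.2854  0.1169] t 14.0 F [-0.1 -0.   0.7] grip 0.0853 q [ 0.7   0.38 -0.29  2.02  0.15  0.76 -1.  ]
```

```bash

python3 -m pendant '[50,0,0,0,0, 50,0,0,0,0, 50,0,0,0,0, 50,0,0,0,0, 50,0,0,0,0, 50,0,0,0,0]' 60; python3 to.py .43 -.284 .116
```

```text
clock: 14.75
tcp_pos: [0.4295, -0.2853, 0.1177]
orientation: [2.089, 0.262, -2.087]
contact_force: [-1.2, 2.2, 5.5]
grip_width: 0.0568
need mm in tool x,y,z: [ 1.7 -1.1 -0.8] tcp [ 0.4295 -0.2853  0.1177] t 14.75 F [-1.2  2.2  5.5] grip 0.0568 q [ 0.7   0.38 -0.29  2.02  0.15  0.76 -1.  ]
```

```bash

python3 -m pendant '[50,-10,0,0,0, 50,-30,0,0,0, 50,-40,0,0,0, 50,-40,0,0,0, 50,-12,0,0,0, 50,0,0,0,0]'; python3 to.py .5786 .1165 .25
```

```text
clock: 15.5
tcp_pos: [0.4286, -0.2854, 0.2483]
orientation: [2.088, 0.262, -2.088]
contact_force: [0.5, -0.3, -5.2]
grip_width: 0.0563
need mm in tool x,y,z: [  -1.8 -352.4 -244.6] tcp [ 0.4286 -0.2854  0.2483] t 15.5 F [ 0.5 -0.3 -5.2] grip 0.0563 q [ 0.74  0.22 -0.31  1.9   0.08  1.04 -0.93]
```

```bash

python3 -m pendant '[50,-2,-10,-7,0, 50,0,-22,-15,0, 50,0,-33,-23,0, 50,0,-33,-23,0, 50,0,-33,-23,0, 50,0,-33,-23,0, 50,0,-33,-23,0, 50,0,-33,-23,0, 50,0,-33,-23,0, 50,0,-33,-23,0, 50,0,-26,-18,0, 50,0,-16,-10,0, 50,0,-10,-6,0, 50,0,-4,-3,0, 50,0,0,0,0, 50,0,0,0,0]'; python3 to.py .5786 .1165 .1164
```

```text
clock: 17.5
tcp_pos: [0.5773, 0.1145, 0.2505]
orientation: [2.089, 0.26, -2.089]
contact_force: [0.7, 1.4, -4.6]
grip_width: 0.0565
need mm in tool x,y,z: [134.1  -1.7  -1.8] tcp [0.5773 0.1145 0.2505] t 17.5 F [ 0.7  1.4 -4.6] grip 0.0565 q [ 0.11  0.37 -0.53  1.72  0.2   1.11 -1.8 ]
```

```bash

python3 -m pendant '[50,15,-1,-1,0, 50,30,-0.5,-0.5,0, 50,35,0,0,0, 50,25,0,0,0, 50,13,0,0,0, 50,6,0,0,0, 50,2,0,0,0, 50,2,0,0,0, 50,1,0,0,0, 50,0,0,0,0, 50,0,0,0,0]'; python3 to.py .5786 .1165 .1167
```

```text
clock: 18.88
tcp_pos: [0.5785, 0.1176, 0.1217]
orientation: [2.089, 0.262, -2.088]
contact_force: [0.2, -0.4, -6.0]
grip_width: 0.0567
need mm in tool x,y,z: [5.  1.1 0.2] tcp [0.5785 0.1176 0.1217] t 18.88 F [ 0.2 -0.4 -6. ] grip 0.0567 q [ 0.06  0.51 -0.49  1.83  0.3   0.87 -1.89]
```

```bash

python3 -m pendant '[50,1.5,1,0,0, 50,1,0,0,0, 50,1,0,0,0, 50,0.5,0,0,0, 50,0.5,0,0,0, 50,0,0,0,0]'; python3 to.py .5786 .1165 .1167
```

```text
clock: 19.62
tcp_pos: [0.5786, 0.1167, 0.117]
orientation: [2.088, 0.262, -2.089]
contact_force: [0.5, -0.0, -5.6]
grip_width: 0.0567
need mm in tool x,y,z: [0.3 0.2 0.1] tcp [0.5786 0.1167 0.117 ] t 19.62 F [ 0.5 -0.  -5.6] grip 0.0567 q [ 0.06  0.52 -0.48  1.84  0.31  0.86 -1.89]
```

```bash

python3 -m pendant '[50,0.5,0,0,0, 50,0.5,0,0,0, 50,0,0,0,0, 50,0,0,0,0]'; python3 to.py .5786 .1165 .1167
```

```text
clock: 20.12
tcp_pos: [0.579, 0.1168, 0.1167]
orientation: [2.09, 0.262, -2.087]
contact_force: [-1.5, -0.1, 5.7]
grip_width: 0.0569
need mm in tool x,y,z: [-0.   0.2  0.5] tcp [0.579  0.1168 0.1167] t 20.12 F [-1.5 -0.1  5.7] grip 0.0569 q [ 0.06  0.52 -0.48  1.84  0.31  0.86 -1.89]
```

```bash

python3 -m pendant '[60,0,0,0,0, 66,0,0,0,0, 72,0,0,0,0, 80,0,0,0,0, 85,0,0,0,0, 85,0,0,0,0, 85,-10,0,0,0, 85,-35,0,0,0, 85,-45,0,0,0, 85,-40,0,0,0, 85,-5,0,0,0, 85,0,0,0,0]'; python3 to.py .564 -.217 .25
```

```text
clock: 21.62
tcp_pos: [0.5786, 0.1165, 0.2512]
orientation: [2.089, 0.262, -2.088]
contact_force: [-0.2, 0.3, -0.3]
grip_width: 0.085
need mm in tool x,y,z: [  1.3 319.6  96.5] tcp [0.5786 0.1165 0.2512] t 21.62 F [-0.2  0.3 -0.3] grip 0.085 q [ 0.11  0.37 -0.53  1.71  0.21  1.11 -1.8 ]
```

```bash

python3 -m pendant '[85,0,12,4,0, 85,0,30,9,0, 85,0,42,13,0, 85,0,42,13,0, 85,0,42,13,0, 85,0,42,13,0, 85,0,42,13,0, 85,0,35,10,0, 85,0,20,5.5,0, 85,0,9,2,0, 85,0,3.5,1,0, 85,0,0,0,0, 85,0,0,0,0]'
python3 - <<'E'
from h import *
C=[];I=[]
for c in("side","top"):
    p,d=viewer.grab_frame(c); I.append(p); C.append(cloud(d,viewer.calibration(c)))
P=np.vstack(C)
for n,c,a,b in (("L",(.6,.2345),.1,.158),("R",(.5786,.1165),.1,.158),("S",(.564,-.217),.02,.065)):print(n,cyl(P,np.array(c),a,b))
cv2.imwrite("pics/m3.png",np.hstack([I[0][60:330,60:420],I[1][100:370,60:420]])[:,:,::-1])
E
python3 to.py .564 -.217 .026
```

```text
clock: 23.25
tcp_pos: [0.5644, -0.2155, 0.2511]
orientation: [2.088, 0.264, -2.087]
contact_force: [-0.9, -0.2, 0.6]
grip_width: 0.0848
L (array([0.59895112, 0.23537806]), 455, np.float64(0.0007860103980048515))
R (array([0.57977162, 0.11851667]), 543, np.float64(0.0007568768292874582))
S (array([ 0.56439605, -0.217036  ]), 478, np.float64(0.0006184237407831222))
need mm in tool x,y,z: [225.1   1.    0.6] tcp [ 0.5643 -0.2159  0.2511] t 23.35 F [-0.5 -0.3  0.3] grip 0.0849 q [ 0.57  0.37 -0.4   1.69  0.16  1.11 -1.2 ]
```

View pics/m3.png

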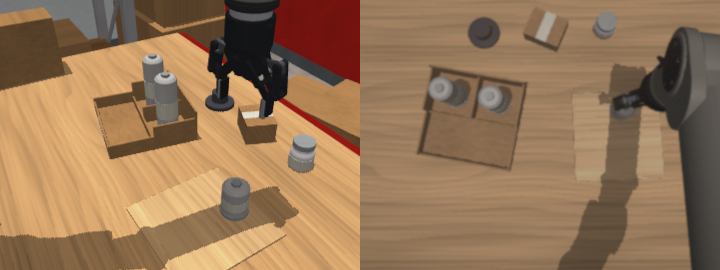

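Both tall filters stand upright in their bays, at (443,90) and (492,98). The short one is under the gripper.

```bash

python3 -m pendant '[85,20,1,1,0, 85,40,0,0,0, 85,45,0,0,0, 85,45,0,0,0, 85,40,0,0,0, 85,22,0,0,0, 85,9,0,0,0, 85,3,0,0,0, 85,0,0,0,0, 85,0,0,0,0]'; python3 to.py .564 -.217 .026
```

```text
clock: 24.6
tcp_pos: [0.5641, -0.2183, 0.028]
orientation: [2.09, 0.261, -2.087]
contact_force: [0.2, -0.3, 0.4]
grip_width: 0.0848
need mm in tool x,y,z: [ 2.  -1.2 -0.2] tcp [ 0.5641 -0.2183  0.028 ] t 24.6 F [ 0.2 -0.3  0.4] grip 0.0848 q [ 0.51  0.64 -0.33  1.85  0.3   0.7  -1.31]
```

```bash

python3 -m pendant '[50,0,0,0,0, 50,0,0,0,0, 50,0,0,0,0, 50,0,0,0,0, 50,0,0,0,0, 50,0,0,0,0]' 50; python3 to.py .564 -.217 .026
```

```text
clock: 25.35
tcp_pos: [0.5638, -0.2181, 0.0278]
orientation: [2.089, 0.262, -2.087]
contact_force: [-0.6, -0.3, 5.5]
grip_width: 0.0568
need mm in tool x,y,z: [ 1.8 -1.1 -0.5] tcp [ 0.5638 -0.2181  0.0278] t 25.35 F [-0.6 -0.3  5.5] grip 0.0568 q [ 0.51  0.64 -0.33  1.85  0.3   0.7  -1.31]
```

```bash

python3 -m pendant '[50,-10,0,0,0, 50,-30,0,0,0, 50,-40,0,0,0, 50,-35,0,0,0, 50,-10,0,0,0, 50,0,0,0,0]'; python3 to.py .460 -.05 .155;python3 to.py .473 .1965 .155
```

```text
clock: 26.1
tcp_pos: [0.5631, -0.2181, 0.1518]
orientation: [2.088, 0.262, -2.089]
contact_force: [0.1, 0.8, -2.9]
grip_width: 0.0567
need mm in tool x,y,z: [  -3.2 -188.3   58.4] tcp [ 0.5631 -0.2181  0.1518] t 26.1 F [ 0.1  0.8 -2.9] grip 0.0567 q [ 0.56  0.47 -0.39  1.78  0.22  0.92 -1.24]
need mm in tool x,y,z: [  -3.3 -424.   -15.1] tcp [ 0.5631 -0.2181  0.1518] t 26.1 F [ 0.1  0.8 -2.9] grip 0.0567 q [ 0.56  0.47 -0.39  1.78  0.22  0.92 -1.24]
```

```bash

python3 -m pendant '[50,-3,-10,4,0, 50,0,-25,9,0, 50,0,-37,12,0, 50,0,-37,12,0, 50,0,-37,12,0, 50,0,-30,9,0, 50,0,-30,-6,0, 50,0,-34,-10,0, 50,0,-35,-12,0, 50,0,-35,-12,0, 50,0,-35,-12,0, 50,0,-35,-10,0, 50,0,-22,-6,0, 50,0,-14,-3,0, 50,0,-6,-2,0, 50,0,0,0,0, 50,0,0,0,0]'; python3 to.py .473 .1965 .0268
```

```text
clock: 28.22
tcp_pos: [0.4737, 0.1934, 0.1548]
orientation: [2.089, 0.26, -2.089]
contact_force: [0.2, -0.2, -3.2]
grip_width: 0.057
need mm in tool x,y,z: [128.   -3.3  -0.2] tcp [0.4737 0.1934 0.1548] t 28.23 F [ 0.2 -0.2 -3.2] grip 0.057 q [-0.04  0.36 -0.57  1.99  0.25  0.87 -2.06]
```

```bash

python3 -m pendant '[50,15,-2,0,0, 50,30,-1,0,0, 50,32,0,0,0, 50,22,0,0,0, 50,12,0,0,0, 50,6,0,0,0, 50,3,0,0,0, 50,0,0,0,0, 50,0,0,0,0]'; python3 to.py .473 .1965 .0268
python3 - <<'E'
from h import *
I=[viewer.grab_frame(c)[0] for c in("side","top")]
cv2.imwrite("pics/m4.png",np.hstack([I[0][60:330,60:420],I[1][100:370,60:420]])[:,:,::-1])
E
```

```text
clock: 29.35
tcp_pos: [0.4733, 0.1977, 0.0356]
orientation: [2.09, 0.262, -2.088]
contact_force: [0.1, 0.2, -2.5]
grip_width: 0.0564
need mm in tool x,y,z: [8.8 1.1 0.6] tcp [0.4733 0.1977 0.0356] t 29.35 F [ 0.1  0.2 -2.5] grip 0.0564 q [-0.13  0.54 -0.48  2.06  0.41  0.63 -2.21]
```

View pics/m4.png

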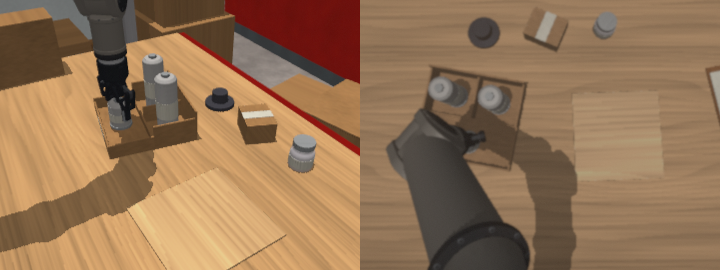

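The short filter is just above the front compartment floor, at (120,115) in the side view. The tall ones are untouched.

```bash

python3 -m pendant '[50,3,1,0,0, 50,2,0,0,0, 50,1.5,0,0,0, 50,1,0,0,0, 50,0.5,0,0,0, 50,0,0,0,0, 50,0,0,0,0]'; python3 to.py .473 .1965 .0268
```

```text
clock: 30.32
tcp_pos: [0.4732, 0.1966, 0.0271]
orientation: [2.089, 0.262, -2.088]
contact_force: [0.6, 0.0, -2.9]
grip_width: 0.0566
need mm in tool x,y,z: [0.3 0.  0.2] tcp [0.4732 0.1966 0.0271] t 30.32 F [ 0.6  0.  -2.9] grip 0.0566 q [-0.14  0.56 -0.47  2.06  0.42  0.61 -2.22]
```

```bash

python3 -m pendant '[50,0.5,0,0,0, 50,0.5,0,0,0, 50,0,0,0,0, 50,0,0,0,0]'; python3 to.py .473 .1965 .0268
```

```text
clock: 30.82
tcp_pos: [0.4732, 0.1966, 0.0268]
orientation: [2.089, 0.262, -2.088]
contact_force: [-3.2, -1.1, 7.9]
grip_width: 0.0568
need mm in tool x,y,z: [-0.   0.   0.2] tcp [0.4732 0.1966 0.0268] t 30.82 F [-3.2 -1.1  7.9] grip 0.0568 q [-0.14  0.56 -0.47  2.06  0.42  0.61 -2.22]
```

```bash

python3 -m pendant '[60,0,0,0,0, 66,0,0,0,0, 72,0,0,0,0, 80,0,0,0,0, 85,0,0,0,0, 85,0,0,0,0, 85,-10,0,0,0, 85,-30,0,0,0, 85,-45,0,0,0, 85,-45,0,0,0, 85,-45,0,0,0, 85,-45,0,0,0, 85,-10,25,6,0, 85,0,40,10,0, 85,0,40,10,0, 85,0,40,10,0, 85,0,40,10,0, 85,0,25,6,0, 85,0,0,0,0, 85,0,0,0,0]'
python3 -m pendant '[85,0,20,5,0, 85,0,40,10,0, 85,0,40,10,0, 85,0,30,8,0, 85,0,0,0,0, 85,0,0,0,0]'
python3 - <<'E'
from h import *
C=[];I=[]
for c in("side","top"):
    p,d=viewer.grab_frame(c); I.append(p); C.append(cloud(d,viewer.calibration(c)))
P=np.vstack(C)
for n,c,a,b in (("L",(.6,.2345),.1,.158),("R",(.5786,.1165),.1,.158),("S",(.473,.1965),.042,.068)):
    x=cyl(P,np.array(c),a,b); print(n,x,P[np.hypot(*(P[:,:2]-x[0]).T)<.009][:,2].max())
for n in("carton","jar","hub"): print(n,[np.round(e["location"],3) for e in nets.look_for(n,"top")[:1]])
cv2.imwrite("pics/m5.png",np.hstack([I[0][60:330,60:420],I[1][100:370,60:420]])[:,:,::-1])
E
python3 to.py 0 0 0
```

```text
clock: 33.33
tcp_pos: [0.4746, -0.0186, 0.2564]
orientation: [2.089, 0.264, -2.087]
contact_force: [-0.2, 0.6, -0.3]
grip_width: 0.0851
clock: 34.08
tcp_pos: [0.4752, -0.1521, 0.2561]
orientation: [2.088, 0.265, -2.087]
contact_force: [0.5, 0.7, -0.2]
grip_width: 0.085
L (array([0.59893353, 0.2357046 ]), 342, np.float64(0.0008407112963321074)) 0.1790331316143426
R (array([0.57961468, 0.11852111]), 451, np.float64(0.0007848144620644787)) 0.1813448365203597
S (array([0.47400929, 0.19718597]), 235, np.float64(0.000812206114708787)) 0.0908410865529028
carton [array([ 0.777, -0.01 ,  0.058])]
jar [array([ 0.78 , -0.175,  0.076])]
hub [array([0.766, 0.162, 0.014])]
need mm in tool x,y,z: [ 256.  -266.3  422. ] tcp [ 0.475  -0.1528  0.2561] t 34.33 F [ 0.6 -0.5 -0.5] grip 0.0847 q [ 0.52  0.19 -0.38  1.92  0.08  1.05 -1.21]
```

View pics/m5.png

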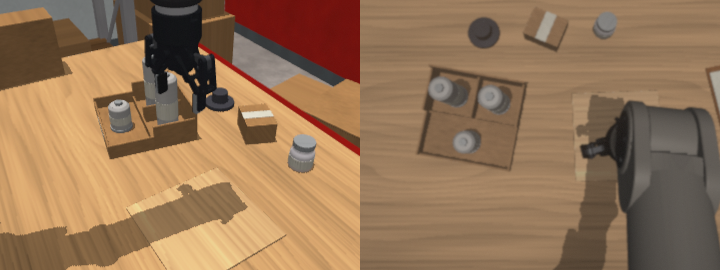

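All three filters stand upright where they belong, at (443,90), (492,98) and (466,140). The bystanders haven't moved and the arm is clear.

```bash
python3 -c "
from bench import r
print(r.hand_in())"
```

```text
the job is handed in; nothing more can be done
None
```

All three filters are in the bin, and I handed the job in at about 34 s of the 69 s allowed. I placed a tall one in the left bay, then a tall one in the right bay, then the short one in the front compartment. I lowered each in small steps until the wrist force showed it had touched down, then released it and lifted straight up.

- **Filters:** the last depth fits put all three upright, about 1–3 mm from where I aimed. Their tops measured 0.179, 0.181 and 0.091 m, which is 2–4 mm above the nominal 0.177, 0.177 and 0.087 m. I put that down to depth noise and the 2 mm calibration tolerance.
- **Back row:** the two tall filters stayed where they were to within 1 mm while the short one was placed. The arm did not reach over the short one once it was in.
- **Bystanders:** the carton, jar and hub read within about 6 mm of where they started. I take that as detector error, because nothing went near them and the pictures show them unchanged.
- **Forces:** the wrist readings I saw, taken at the end of each move, stayed under 10 N.

No check failed.

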